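Fetch the boxed-in wedge and pair it

TASK

The pale wedge in the dark caddy is boxed in by the red tin and the white glue bottle: first stand both of them upright, anywhere inside the green tray, then fetch the wedge and lay it on the dark wedge of the plywood board, thick end over thin end and flush with it, so that the pair's top is level. Only then put the tin back in the middle of the red mat and the bottle back in the middle of the blue mat. Never tip the tin or bottle, and leave the hand plane and the tape measure alone.

Things in the scene. Friction and masses are not known exactly. Their poses are not given: they have to be found in the camera images.
- tin: Red round tin with steel rims, 60 mm diameter (straight sides), 95 mm high, 0.2 to 0.4 kg; origin at the centre of its underside, z up. Starts on the red mat. Its side facing the wedge is about 9 mm from it.
- bottle: White plastic glue bottle with blue band and blue cap, closed and rigid, 0.15 to 0.3 kg: straight body 56 mm diameter up to 85 mm, then a shoulder, cap 26 mm diameter, 115 mm high in all; origin at the centre of its underside, z up. Starts on the blue mat. Its side facing the wedge is about 11 mm from it.
- wedge: Loose pale hardwood wedge, 110 mm long (x), 40 mm wide (y, upright sides), about 75 g. Flat underside, sloping top: 30 mm thick at its +x end, 18 mm at its -x end (slope 0.109 rad); a black stripe crosses the top near the thick end. Origin at the centre of the underside. Starts lying on the caddy floor (8 mm above the bench) midway between the two mats, its length across the line from mat to mat.
- wedge_top (a point): Centre of the pale wedge's sloping top face, 24 mm above the middle of the underside; its z axis is square to that sloping face, its x axis runs up the slope to the thick end. When the pair is stacked right, this face is level.
- mat_red: Red round mat fixed in the caddy, 76 mm diameter, 3 mm thick; origin at the centre of its underside (8 mm above the bench); its top is 11 mm above the bench. Home of the tin. The caddy is a dark wooden tray fixed to the bench, 156 mm along the wedge, 220 mm along the line between the mats, rim 8 mm thick and 18 mm above the bench.
- mat_blue: Blue round mat fixed in the caddy, otherwise like the red one; their centres are 118 mm apart and which is on which side varies. Home of the bottle.
- tray: Green open tray fixed to the bench, the side area: 210 mm (x) by 120 mm (y) outside, walls 4 mm thick and 14 mm high, floor 4 mm thick; origin at the centre of its underside. It stands left or right of the caddy.
- jig: Fixed plywood board, 170 (x) by 110 (y) by 12 mm; origin: centre of its underside. Screwed on its middle is a dark wedge like the pale one, thick end to -x, thin to +x: its top falls to +x at 0.109 rad, its middle 36 mm above the bench. Paired right, the pale wedge's +x is along this +x and its origin 36 mm above this one. A yellow strip on the -x edge is 10 mm wide, 24 mm above the bench.
- plane: Wooden hand plane, 150 by 46 mm, 60 mm high, loose, to be left alone; origin at the centre of its underside.
- tape: Yellow and black tape measure, 70 by 35 mm, 62 mm high, loose, to be left alone; origin at the centre of its underside.
Mind the look-alikes: they are no part of the job. There is more than one size of the jig; the job needs the smaller. Of the things that look like the tray, take the one that is farthest to the robot's right at the start.

How it is judged:
On the way, in this order (a step that is already met when the one before it is completed fails the run):
1. the tin and the bottle both stand released in the green tray, the wedge not yet taken (x of tin in the frame of tray between -0.085 and 0.085 m and y of tin in the frame of tray between -0.042 and 0.042 m and z of tin in the frame of tray between 0 and 0.009 m and angle between each of tin, bottle's own z axis and vertical below 0.1 rad and linear speed of each of tin, bottle below 0.03 m/s and contact force between the fingers and tin below 0.05 N and x of bottle in the frame of tray between -0.085 and 0.085 m and y of bottle in the frame of tray between -0.042 and 0.042 m and z of bottle in the frame of tray between 0 and 0.009 m and contact force between the fingers and bottle below 0.05 N and distance of wedge from where it was at the start of the episode below 0.03 m), for 0.2 s.
2. the pale wedge lies released on the dark wedge, thick over thin, top level, while tin and bottle still stand in the tray (horizontal distance between wedge and jig below 0.012 m and z of wedge in the frame of jig between 0.031 and 0.041 m and angle between wedge_top's own z axis and vertical below 0.05 rad and angle between the x axis of wedge_top and the x axis of jig, either way round below 0.17 rad and linear speed of each of wedge, tin, bottle below 0.03 m/s and contact force between the fingers and wedge below 0.05 N and x of tin in the frame of tray between -0.085 and 0.085 m and y of tin in the frame of tray between -0.042 and 0.042 m and z of tin in the frame of tray between 0 and 0.009 m and angle between each of tin, bottle's own z axis and vertical below 0.1 rad and contact force between the fingers and tin below 0.05 N and x of bottle in the frame of tray between -0.085 and 0.085 m and y of bottle in the frame of tray between -0.042 and 0.042 m and z of bottle in the frame of tray between 0 and 0.009 m and contact force between the fingers and bottle below 0.05 N), for 0.2 s.
At the end, for the whole second after the job is handed in: The pale wedge lies on the dark wedge of the board, centred within 12 mm, lengthwise within 0.17 rad, its top level within 0.05 rad; the tin stands upright within 12 mm of the red mat's centre and the bottle within 12 mm of the blue mat's; all released and at rest (horizontal distance between wedge and jig below 0.012 m and z of wedge in the frame of jig between 0.031 and 0.041 m and angle between wedge_top's own z axis and vertical below 0.05 rad and angle between the x axis of wedge_top and the x axis of jig, either way round below 0.17 rad and linear speed of each of wedge, tin, bottle below 0.03 m/s and contact force between the fingers and wedge below 0.05 N and horizontal distance between tin and mat_red below 0.012 m and z of tin in the frame of mat_red between 0 and 0.007 m and angle between each of tin, bottle's own z axis and vertical below 0.1 rad and contact force between the fingers and tin below 0.05 N and horizontal distance between bottle and mat_blue below 0.012 m and z of bottle in the frame of mat_blue between 0 and 0.007 m and contact force between the fingers and bottle below 0.05 N); the robot touches nothing.
It fails at once if the tin or the bottle is tipped (over 0.5 rad) (angle between any of tin, bottle's own z axis and vertical above 0.5 rad).
It fails at once if the hand plane or the tape measure is moved more than 20 mm (distance of any of plane, tape from where it was at the start of the episode above 0.02 m).
It also fails if it takes over 131 s, if anything falls off the work surface, if the arm or the gripper's body presses on something with over 40 N, if the wrist force passes 120 N, or if a joint passes its speed limit or range.

ROBOT

A 7-joint arm with a two-finger parallel gripper is mounted at the origin on the work surface. World frame = base frame: x ahead of the robot, y to its left, z up, the work surface at z = 0. Lengths are in m, angles in rad, forces in N, time in s.
With the tool pointing down it reaches from about 0.35 to 0.9 m from the base axis. Payload 8.1 kg.
Tool frame: the origin (TCP) lies at the very end of the fingers, on their centre line; the grasp point (between the pads) lies 19 mm behind it; z points along the fingers, y is the line along which they close (so a half turn about z gives the same grasp; the last joint's range is limited). The gripper opens to 92 mm and grips with 3 to 60 N. Pads are 19 mm wide; open, the fingers measure 130 mm over their backs; the gripper's body (75 mm by 190 mm) begins 47 mm behind the grasp point.
Start: joints at [-1.297, 0.434, 0.025, 1.573, -0.012, 1.134, -0.075], TCP at [0.23, 0.581, 0.227] pointing down, gripper open.
Joint ranges: [-2.62, 2.62], [-0.44, 2.09], [-1.27, 1.32], [0.08, 2.57], [-1.32, 4.46], [0.12, 2], [-2.74, 2.74]. Speed limits (rad/s): [2.22, 2.22, 3.01, 3.01, 3.14, 3.14, 3.14].

INTERFACE

Orientations are given as a rotation vector (axis times angle).
In Python, from cell import readout, cams, job gives the robot as it stands.
- The arm moves only by the tool drive_tool, never from a script. Its argument "commands" is a list of rows, each a list of 3 entries, a list of its own where there are three numbers: the turn, a rotation vector about the tool's x, y, z in rad, then the shift along the tool's x, y, z in cm, then the gripper's target within -1 to 1 (fully open at 1, half-way at 0, shut at -1). A call has 1 to 20 rows; each row is the pose to reach, as a shift and turn from the pose commanded when the call began, along the tool's axes at that moment; what a row does not reach only later rows make up. A row lasts 1/12 s, in which the tool goes at most 41.7 mm and 7.16 degrees, less where a joint would pass 70% of its speed; a pose out of reach is approached as far as the arm can. A call with a gripper value outside its range is refused whole. The fingers move at their own pace and stop on an object; "newtons" is the grip in N (left out, the last holds). Time passes only in rows, so rows that repeat a pose let the fingers close. It gives the time, the measured TCP pose, the force, the opening and the grip force at its end, in the units of the state.
- readout.observe(): the state, without advancing time (a new reading comes with each control period).
- cams.get_image(name): name is "side" or "top" or "wrist"; returns the picture (480x640x3 uint8, blue, green, red); there is no depth.
- cams.camera_info(name): a dict with "camera_matrix" (3x3 intrinsics, pixels), "R" (3x3) and "t" (3): a world point X has camera coordinates R X + t. Camera axes: x right, y down, z forward; pixel columns grow to the right and rows downward; lengths in m; the calibration is good to about 2 mm. A picture is of the moment at which its call begins: read the wrist's pose just before it. camera_info takes no time and is no camera call; for the wrist camera it gives the pose at the moment of the call.
- job.sign_off(): hands the job in; it is judged then, once.
The state is a dict: "clock": time; "joints": joint angles; "dq": joint speeds; "joint_efforts": joint torques, N m; "position": TCP position; "ee_rot": TCP orientation; "force": force on the tool from outside, world axes, zero at the start; "ft_torque": the same for the moment, N m; "width": opening from 0.0 (shut) to 1.0 (fully open); "gripper_force": force on a finger pad.
Only numpy, scipy, OpenCV 4.12 (cv2) and the standard library are available. Lean on these libraries where they do the work, as an engineer would, in place of code of your own. Each camera call takes 0.05 s, during which the arm holds its last target. There are 200 camera calls.

## Working session

There is one attempt and no reset: what is moved stays moved. The work goes in short steps, Python scripts to look and compute and a tool call to move; the robot and the scene stay as the last step left them, time stands still between calls to the robot, and variables do not carry over. Pictures are saved under pics/ and viewed, at most 14 in all, crops included, and the job is handed in when it is done.

Besides the shell and the picture viewer there is one more tool, called as name([rows], argument=value, ...), one row to a line, values as JSON. drive_tool: Moves the arm, as the interface text tells. Its arguments: {"type":"object","properties":{"commands":{"type":"array"},"newtons":{"type":"number"}},"required":["commands"]}

```bash
ls; mkdir -p pics
python3 - <<'E'
from cell import readout,cams
import cv2
s=readout.observe();print(s)
for n in ("top","side"):
    im=cams.get_image(n);cv2.imwrite(f"pics/{n}0.png",im)
    i=cams.camera_info(n);print(n,i)
E
```

```text
pics
{'clock': 0.0, 'joints': array([-1.29659923,  0.43520804,  0.0249561 ,  1.57409254, -0.01159131,
        1.13402408, -0.07511828]), 'dq': array([ 1.60008644e-04, -5.82129790e-04, -4.28002532e-04, -3.47102265e-04,
       -3.67923602e-05,  1.62252458e-03, -5.03530351e-04]), 'joint_efforts': array([-4.82856231e-04, -6.67857456e+01,  9.84076224e-01, -3.14454138e+01,
       -6.07315404e-02,  4.27887181e-02,  1.60330474e-04]), 'position': array([0.22982134, 0.58065295, 0.22595584]), 'ee_rot': array([-5.88453837e-01, -3.08583062e+00,  2.48126315e-03]), 'force': array([-1.19530445,  0.70913238, -0.15872271]), 'ft_torque': array([ 0.02219169, -0.01511136,  0.02321687]), 'gripper_force': 0.0, 'width': 1.001509790144752}
top {'camera_matrix': array([[524.4672492 ,   0.        , 322.18134863],
       [  0.        , 524.4672492 , 246.28357198],
       [  0.        ,   0.        ,   1.        ]]), 'R': array([[ 0.00235014, -0.99955464,  0.02974877],
       [-0.98321175, -0.00773745, -0.18230408],
       [ 0.18245307, -0.0288209 , -0.98279206]]), 't': array([-0.01896285,  0.49338317,  0.94714176])}
side {'camera_matrix': array([[506.37526523,   0.        , 330.33861362],
       [  0.        , 506.37526523, 240.17657906],
       [  0.        ,   0.        ,   1.        ]]), 'R': array([[ 9.70545283e-01, -2.40918442e-01, -3.97266390e-04],
       [-1.49541029e-01, -6.01134860e-01, -7.85031439e-01],
       [ 1.88889740e-01,  7.61967968e-01, -6.19455795e-01]]), 't': array([-0.49095725,  0.11671761,  1.10118275])}
```

View pics/top0.png

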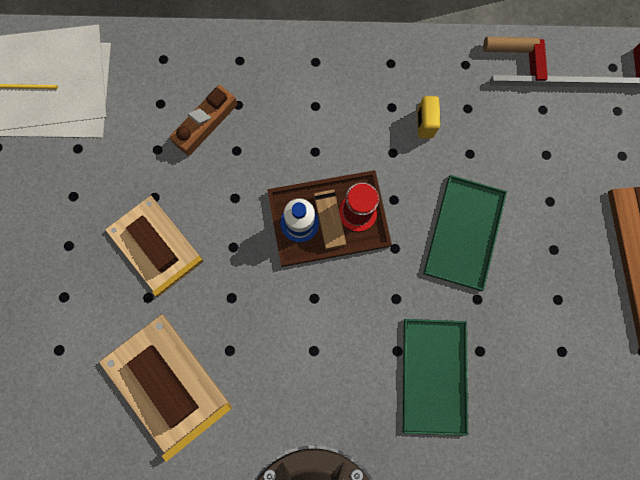

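View pics/side0.png

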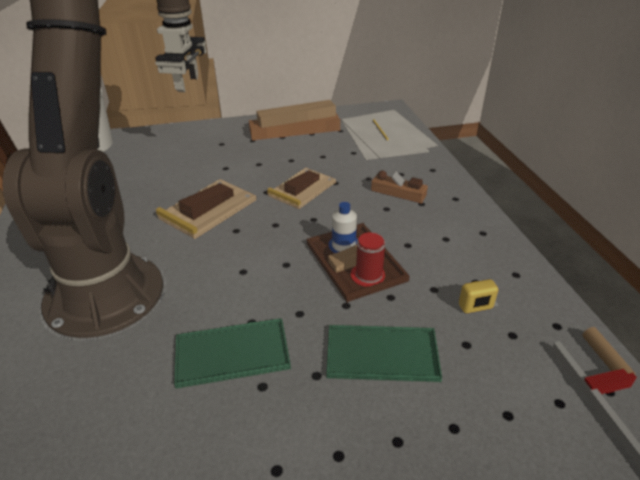

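The top view shows these, by pixel:
- **Boards:** small jig at (153,245), large look-alike at (163,388).
- **Green trays:** (464,233) and (435,377). The one farthest right looks like (464,233).
- **Caddy:** centre about (330,218), with the bottle at (299,215), the pale wedge at (330,218) and the tin at (361,200).
- **Leave alone:** plane at (203,120), tape at (429,117).

The side view agrees. Next I'll measure.

```bash
cat > h.py <<'E'
import numpy as np,cv2
from cell import readout,cams
def ray(info,px,z):
    K,R,t=[np.array(info[k]) for k in("camera_matrix","R","t")]
    px=np.atleast_2d(np.asarray(px,float))
    d=np.c_[px,np.ones(len(px))]@np.linalg.inv(K).T@R; c=-R.T@t
    return (c+d*((z-c[2])/d[:,2])[:,None])
def rect(pts):
    (c,s,a)=cv2.minAreaRect(np.float32(pts[:,:2]*1000)); b=cv2.boxPoints((c,s,a))
    e=[b[1]-b[0],b[2]-b[1]]; l=max(e,key=np.linalg.norm)
    return np.round(c,1),np.round(sorted(s)[::-1],1),round(float(np.arctan2(l[1],l[0])),3)
def blobs(m,amin=150):
    m=cv2.morphologyEx(m.astype(np.uint8)*255,cv2.MORPH_OPEN,np.ones((3,3)))
    cs,_=cv2.findContours(m,cv2.RETR_EXTERNAL,cv2.CHAIN_APPROX_NONE)
    return [c[:,0,:].astype(float) for c in cs if cv2.contourArea(c)>amin]
def hsv(im):
    h=cv2.cvtColor(im,cv2.COLOR_BGR2HSV).astype(int); return h[...,0],h[...,1],h[...,2]
E
python3 - <<'E'
from h import *
im=cv2.imread("pics/top0.png");I=cams.camera_info("top");h,s,v=hsv(im)
def show(n,m,z,amin=150):
    for c in blobs(m,amin): print(n,c.mean(0).round(),rect(ray(I,c,z)))
print("cam",-np.array(I["R"]).T@I["t"])
show("tray",(h>60)&(h<95)&(s>80),.014,2000)
show("ply",(h>10)&(h<30)&(s>60)&(v>100),.012)
show("dark",(h<16)&(s>80)&(v<110),.03,600)
show("red",((h<6)|(h>174))&(s>150)&(v>70),.106)
show("blue",(h>100)&(h<130)&(s>120),.126,30)
show("white",(s<40)&(v>190),.1,50)
for p in[(125,253),(160,215),(330,225),(325,205),(145,235),(270,200),(329,192),(185,260)]: print(p,h[p[1],p[0]],s[p[1],p[0]],v[p[1],p[0]])
c=cv2.resize(im[160:280,255:405],None,fx=5,fy=5,interpolation=cv2.INTER_CUBIC);cv2.imwrite("pics/crop1.png",c)
E
```

```text
cam [0.31233577 0.0121606  1.02135329]
tray [436. 377.] (array([ 253.5, -230.4]), array([208.8, 121.1]), -0.036)
tray [466. 234.] (array([ 531.6, -301.4]), array([211.3, 120.9]), -0.286)
ply [166. 387.] (array([235.5, 274.8]), array([222.3, 151.8]), 0.677)
ply [325. 203.] (array([585.2, -26.1]), array([40.9, 26.5]), -1.356)
ply [154. 246.] (array([500.8, 311.4]), array([167.1, 113. ]), 0.695)
ply [631. 245.] (array([ 500.2, -642. ]), array([252.9,  45.1]), 0.099)
ply [431. 112.] (array([ 784.4, -242.3]), array([70.8, 35.6]), 0.011)
ply [211. 116.] (array([760.4, 213.7]), array([153.2,  43. ]), -0.479)
ply [513.  41.] (array([ 948. , -425.3]), array([111.3,  21.1]), -1.55)
dark [162. 387.] (array([236.6, 275.3]), array([144.5,  61.7]), 0.676)
dark [152. 244.] (array([498.8, 309.1]), array([114. ,  42.2]), 0.693)
dark [328. 217.] (array([554.3, -29.4]), array([216.4, 156. ]), -1.377)
red [355. 219.] (array([534.9, -75.4]), array([68.9, 46.3]), 1.268)
red [362. 198.] (array([572.8, -87.5]), array([52.9, 50.6]), -1.561)
red [540.  59.] (array([ 854.1, -434.3]), array([82.3, 20.2]), -0.001)
blue [299. 233.] (array([501.8,  26.4]), array([24.4,  7.1]), -1.562)
blue [300. 231.] (array([508.4,  24.6]), array([66. , 42.8]), -1.471)
blue [299. 210.] (array([543.1,  27.7]), array([25.3, 22.8]), 0.01)
white [306. 211.] (array([547.8,  14.5]), array([52.6, 26.4]), 0.248)
(125, 253) 17 103 218
(160, 215) 17 106 193
(330, 225) 15 126 91
(325, 205) 17 121 141
(145, 235) 9 163 75
(270, 200) 10 174 72
(329, 192) 17 124 150
(185, 260) 17 104 186
```

View pics/crop1.png

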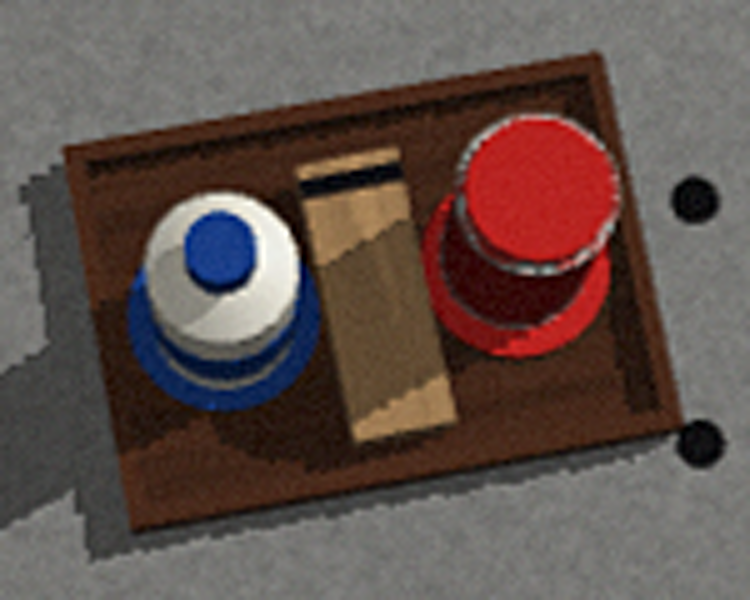

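Choices:
- **Jig:** the one at (153,245), measured 167x113 mm. The other is 222x152 mm.
- **Tray:** the one at (466,234), y=-0.30. The other is at y=-0.23.
- **Caddy crop:** wedge thick end (black stripe) points to +x world. Bottle on the left, tin on the right.

Next I'll refine the caddy, wedge, tin and bottle positions.

```bash
cat >> h.py <<'E'
from scipy.spatial.transform import Rotation as Ro
def plan(wps,p=None,rv=None):
    "wps: (x,y,z,yaw of tool y,pitch tilt R or None) in m; prints turn, shift cm, rows needed"
    s=readout.observe(); p0=s["position"] if p is None else np.array(p); R0=Ro.from_rotvec(s["ee_rot"] if rv is None else rv)
    pp,RR=p0,R0
    for w in wps:
        a=w[3]; y=np.array([np.cos(a),np.sin(a),0]); z=np.array([0,0,-1.]); x=np.cross(y,z)
        R=Ro.from_matrix(np.c_[x,y,z])
        if len(w)>4: R=w[4]*R
        t=(R0.inv()*R).as_rotvec(); d=R0.inv().apply(np.array(w[:3])-p0)*100
        n=max(np.linalg.norm(np.array(w[:3])-pp)/.0417,(RR.inv()*R).magnitude()/.125)
        print([t.round(3).tolist(),d.round(2).tolist()],"rows",round(n,1)); pp,RR=np.array(w[:3]),R
E
python3 - <<'E'
from h import *
im=cv2.imread("pics/top0.png");I=cams.camera_info("top");h,s,v=hsv(im)
J=cams.camera_info("side");sm=cv2.imread("pics/side0.png");hs,ss,vs=hsv(sm)
sub=np.zeros(im.shape[:2],bool);sub[165:275,260:400]=1
def big(m,k=1): return max(blobs(m,40),key=len)
c=big((h<16)&(s>80)&(v<110)&sub);print("caddy",rect(ray(I,c,.018)))
c=big((h>12)&(h<22)&(v>78)&(s>80)&sub);print("wedge",rect(ray(I,c,.032)))
c=[b for b in blobs(((h<6)|(h>174))&(s>150)&(v>70)&sub)]
print("tin lid pts",[ (cv2.fitEllipse(np.float32(b))) for b in c])
for n,p,z in[("tin top",(362.5,198.8),.106),("cap",(299,210),.126),("redmat",(358.6,212.8),.011)]:print(n,ray(I,[p],z))
sb=np.zeros_like(sub);sb[180:300,300:420]=1
for b in blobs(((hs<6)|(hs>174))&(ss>120)&sb,40):print("side red",b.min(0),b.max(0),b.mean(0),cv2.fitEllipse(np.float32(b)))
for b in blobs((hs>100)&(hs<130)&(ss>110)&sb,15):print("side blue",b.min(0),b.max(0),b.mean(0))
print(ray(J,[(370.5,241.5)],.106),ray(J,[(344.5,208)],.126))
c=cv2.resize(sm[190:300,295:415],None,fx=5,fy=5,interpolation=cv2.INTER_CUBIC);cv2.imwrite("pics/crop2.png",c)
E
```

```text
caddy (array([557.2, -29.9]), array([219. , 157.9]), -1.377)
wedge (array([544.8, -32.7]), array([98.3, 40.9]), 0.214)
tin lid pts [((357.47607421875, 212.01087951660156), (34.05964660644531, 35.6035270690918), 133.0302734375), ((362.1694030761719, 197.72462463378906), (27.734554290771484, 29.34702491760254), 86.65196228027344)]
tin top [[ 0.57027795 -0.08750428  0.106     ]]
cap [[0.54308242 0.02680936 0.126     ]]
redmat [[ 0.56817236 -0.0897365   0.011     ]]
side red [350. 250.] [384. 286.] [368.50943396 270.11949686] ((368.75347900390625, 267.061279296875), (32.70693588256836, 37.56590270996094), 46.02763366699219)
side red [358. 232.] [383. 249.] [370.36065574 240.59016393] ((370.3338928222656, 240.5498046875), (16.71476173400879, 25.169809341430664), 99.7169189453125)
side blue [334. 233.] [355. 243.] [344.51851852 237.87037037]
side blue [340. 203.] [348. 212.] [344.13793103 207.34482759]
[[ 0.57108176 -0.09099944  0.106     ]] [[0.54236083 0.01487376 0.126     ]]
```

View pics/crop2.png

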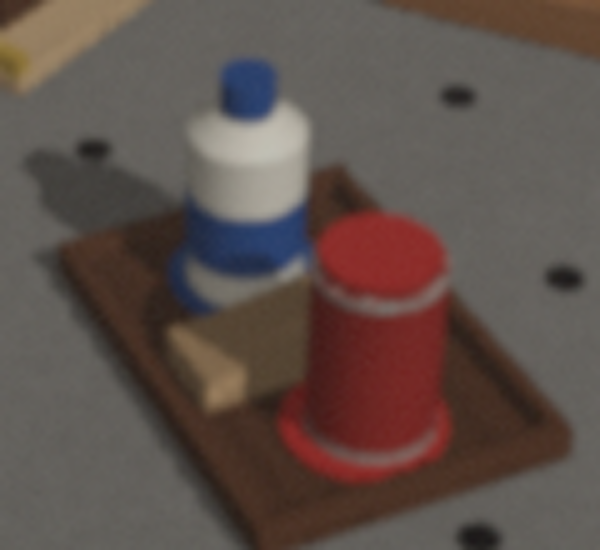

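The side crop confirms the bottle on blue, the tin on red and the wedge between them. Caddy centre is (557,-30) mm at yaw 0.194, giving red mat (569,-88) and blue mat (546,28). Tin and bottle are within about 3 mm of those. Next I'll work out the approach.

Run:
```python
from h import *
plan([(.570,-.088,.20,.194)])
```

```text
[[-0.001, 0.001, 1.0], [-56.24, -49.66, 2.68]] rows 18.0
```

drive_tool([
  [[0, 0, 1.0], [-56.2, -49.7, 2.7], 1],
  [[0, 0, 1.0], [-56.2, -49.7, 2.7], 1],
  [[0, 0, 1.0], [-56.2, -49.7, 2.7], 1],
  [[0, 0, 1.0], [-56.2, -49.7, 2.7], 1],
  [[0, 0, 1.0], [-56.2, -49.7, 2.7], 1],
  [[0, 0, 1.0], [-56.2, -49.7, 2.7], 1],
  [[0, 0, 1.0], [-56.2, -49.7, 2.7], 1],
  [[0, 0, 1.0], [-56.2, -49.7, 2.7], 1],
  [[0, 0, 1.0], [-56.2, -49.7, 2.7], 1],
  [[0, 0, 1.0], [-56.2, -49.7, 2.7], 1],
  [[0, 0, 1.0], [-56.2, -49.7, 2.7], 1],
  [[0, 0, 1.0], [-56.2, -49.7, 2.7], 1],
  [[0, 0, 1.0], [-56.2, -49.7, 2.7], 1],
  [[0, 0, 1.0], [-56.2, -49.7, 2.7], 1],
  [[0, 0, 1.0], [-56.2, -49.7, 2.7], 1],
  [[0, 0, 1.0], [-56.2, -49.7, 2.7], 1],
  [[0, 0, 1.0], [-56.2, -49.7, 2.7], 1],
  [[0, 0, 1.0], [-56.2, -49.7, 2.7], 1],
  [[0, 0, 1.0], [-56.2, -49.7, 2.7], 1],
  [[0, 0, 1.0], [-56.2, -49.7, 2.7], 1],
])

```text
clock: 1.77
position: [0.5697, -0.0912, 0.1992]
ee_rot: [2.002, 2.42, -0.003]
force: [0.6, 0.5, 0.3]
width: 0.996
gripper_force: 0.0
```

Run:
```python
from h import *
s=readout.observe();print(s["position"],s["ee_rot"],s["joints"].round(2),s["clock"])
I=cams.camera_info("wrist");cv2.imwrite("pics/w1.png",cams.get_image("wrist"));print(I)
plan([(.570,-.088,.057,.194)])
```

```text
[ 0.56970957 -0.09121684  0.19918039] [ 2.00212304  2.42040604 -0.00263766] [-0.31  0.41  0.52  1.76 -0.23  1.04  0.48] 1.7667
{'camera_matrix': array([[412.92757884,   0.        , 318.10875056],
       [  0.        , 412.92757884, 237.65470422],
       [  0.        ,   0.        ,   1.        ]]), 'R': array([[ 0.98196858,  0.18903657, -0.00169819],
       [ 0.18243246, -0.94523149,  0.27065814],
       [ 0.04955911, -0.26608759, -0.96267403]]), 't': array([-0.54131382, -0.21604687,  0.31072167])}
[[-0.001, -0.0, -0.002], [0.05, 0.1, 14.21]] rows 3.4
```

View pics/w1.png

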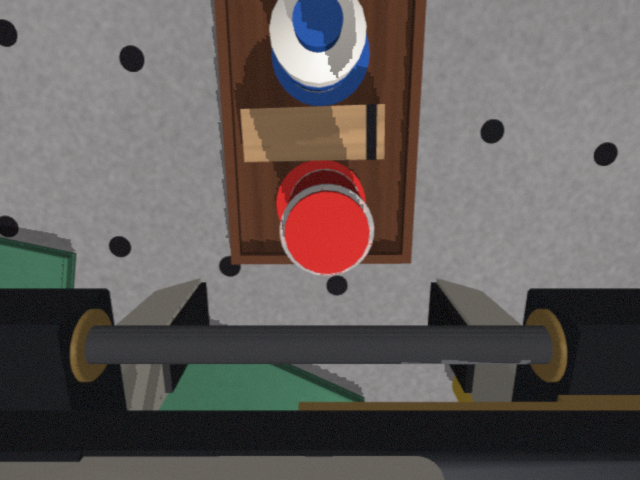

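Wrist view: tin lid at (327,230), ringed by its steel rim. Wedge at (313,133) with its stripe to the right, bottle cap at (318,20). Cross-checking the positions.

Run:
```python
from h import *
s=readout.observe();print(s["position"])
I=cams.camera_info("wrist")
print(ray(I,[(327,230)],.106),ray(I,[(318,20)],.126),ray(I,[(241,108),(384,105),(385,159),(243,162)],.032))
im=cv2.imread("pics/w1.png");h,q,v=hsv(im)
b=max(blobs((h>10)&(h<24)&(q>60)&(v>70)&(np.arange(480)[:,None]<180)),key=len);print(rect(ray(I,b,.032)))
b=[b for b in blobs(((h<6)|(h>174))&(q>150)&(v>150),500)];print([rect(ray(I,x,.106)) for x in b])
plan([(.570,-.088,.057,.194)])
```

```text
[ 0.56930296 -0.0886706   0.19911777]
[[ 0.57253979 -0.0798332   0.106     ]] [[0.54498253 0.0318325  0.126     ]] [[ 0.49562313 -0.01807159  0.032     ]
 [ 0.60047059  0.00463095  0.032     ]
 [ 0.61057129 -0.0340231   0.032     ]
 [ 0.50286623 -0.05746584  0.032     ]]
(array([545.1, -27.8]), array([95.5, 41.8]), 0.225)
[(array([572.7, -82.2]), array([52.7, 52.3]), -1.377)]
[[-0.001, -0.0, -0.002], [0.05, 0.1, 14.21]] rows 3.4
```

Run:
```python
from h import *
I=cams.camera_info("wrist");im=cams.get_image("wrist");cv2.imwrite("pics/w2.png",im);h,q,v=hsv(im)
b=[b for b in blobs(((h<6)|(h>174))&(q>150)&(v>150),500)];print([rect(ray(I,x,.106)) for x in b])
b=[b for b in blobs((h<16)&(q>80)&(v<110),3000)];print([(x.mean(0),rect(ray(I,x,.018))) for x in b])
```

```text
[(array([573. , -84.5]), array([53. , 52.4]), 1.02)]
[(array([387.48874172, 129.55496689]), (array([603.3, -24.7]), array([206.6,  65.7]), -1.376)), (array([253.01896334, 132.56131479]), (array([515.7, -42.4]), array([207.7,  66.7]), -1.379))]
```

drive_tool([
  [[0, 0, 0], [0.1, 0.1, 4], 1],
  [[0, 0, 0], [0.1, 0.1, 8], 1],
  [[0, 0, 0], [0.1, 0.1, 11], 1],
  [[0, 0, 0], [0.1, 0.1, 13], 1],
  [[0, 0, 0], [0.1, 0.1, 14.2], 1],
  [[0, 0, 0], [0.1, 0.1, 14.2], 1],
  [[0, 0, 0], [0.1, 0.1, 14.2], 1],
  [[0, 0, 0], [0.1, 0.1, 14.2], -1],
  [[0, 0, 0], [0.1, 0.1, 14.2], -1],
  [[0, 0, 0], [0.1, 0.1, 14.2], -1],
  [[0, 0, 0], [0.1, 0.1, 14.2], -1],
  [[0, 0, 0], [0.1, 0.1, 14.2], -1],
  [[0, 0, 0], [0.1, 0.1, 14.2], -1],
  [[0, 0, 0], [0.1, 0.1, 14.2], -1],
  [[0, 0, 0], [0.1, 0.1, 14.2], -1],
  [[0, 0, 0], [0.1, 0.1, 14.2], -1],
  [[0, 0, 0], [0.1, 0.1, 14.2], -1],
], newtons=20)

```text
clock: 3.28
position: [0.5714, -0.0866, 0.0584]
ee_rot: [1.995, 2.425, 0.002]
force: [1.1, 0.7, 5.0]
width: 0.653
gripper_force: 20.0
```

Run:
```python
from h import *
s=readout.observe();print(s["position"],s["width"]*92)
z=s["position"][2]
plan([(.571,-.087,z+.07,.194),(.5796,-.3155,z+.07,-1.857),(.5796,-.3155,z-.005,-1.857)])
```

```text
[ 0.57136442 -0.08658467  0.05839967] 60.11271637506608
[[0.002, 0.0, 0.0], [-0.04, -0.03, -7.0]] rows 1.7
[[0.001, -0.002, 2.051], [-22.62, -3.59, -7.0]] rows 16.4
[[0.001, -0.002, 2.051], [-22.62, -3.61, 0.5]] rows 1.8
```

drive_tool([
  [[0, 0, 0], [0, 0, -2], -1],
  [[0, 0, 0], [0, 0, -4], -1],
  [[0, 0, 0], [0, 0, -6], -1],
  [[0, 0, -0.1], [-2, -0.3, -7], -1],
  [[0, 0, -0.2], [-4.5, -0.7, -7], -1],
  [[0, 0, -0.3], [-7, -1.1, -7], -1],
  [[0, 0, -0.4], [-9.5, -1.5, -7], -1],
  [[0, 0, -0.5], [-12, -1.9, -7], -1],
  [[0, 0, -0.6], [-14.5, -2.3, -7], -1],
  [[0, 0, -0.7], [-17, -2.7, -7], -1],
  [[0, 0, -0.8], [-19.5, -3.1, -7], -1],
  [[0, 0, -0.9], [-21.5, -3.4, -7], -1],
  [[0, 0, -1.0], [-22.6, -3.6, -7], -1],
  [[0, 0, -1.09], [-22.6, -3.6, -6], -1],
  [[0, 0, -1.09], [-22.6, -3.6, -5], -1],
  [[0, 0, -1.09], [-22.6, -3.6, -3], -1],
  [[0, 0, -1.09], [-22.6, -3.6, -1], -1],
  [[0, 0, -1.09], [-22.6, -3.6, 0], -1],
  [[0, 0, -1.09], [-22.6, -3.6, 0.4], -1],
  [[0, 0, -1.09], [-22.6, -3.6, 0.4], -1],
], newtons=30)

```text
clock: 4.95
position: [0.5778, -0.3142, 0.0528]
ee_rot: [-0.45, -3.106, -0.002]
force: [-0.3, -0.1, -3.7]
width: 0.648
gripper_force: 30.0
```

Run:
```python
from h import *
s=readout.observe();print(s["position"],s["joints"].round(2),s["force"])
plan([(.5796,-.3155,.052,1.285)])
I=cams.camera_info("top");im=cams.get_image("top")
cv2.imwrite("pics/t2.png",cv2.resize(im[100:300,350:600],None,fx=3,fy=3))
```

```text
[ 0.57777315 -0.31418985  0.05279855] [ 0.3   0.66  0.18  1.67 -0.15  0.83  1.83] [-0.33993801 -0.05744125 -3.72865787]
[[0.001, -0.003, -0.002], [-0.21, -0.07, 0.08]] rows 0.1
```

View pics/t2.png

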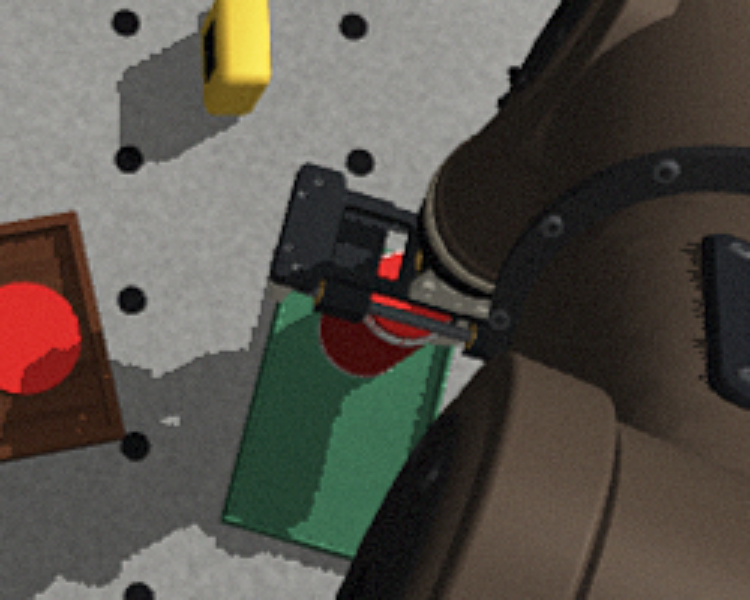

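The tin is upright at the upper end of the tray, clear of the walls, and the red mat is uncovered at (25,337) in the crop. Releasing it.

drive_tool([
  [[0, 0, 0], [-0.1, 0, 0.1], -1],
  [[0, 0, 0], [-0.1, 0, 0.1], 0.5],
  [[0, 0, 0], [-0.1, 0, 0.1], 1],
  [[0, 0, 0], [-0.1, 0, 0.1], 1],
  [[0, 0, 0], [-0.1, 0, 0.1], 1],
  [[0, 0, 0], [-0.1, 0, 0.1], 1],
  [[0, 0, 0], [-0.1, 0, -2], 1],
  [[0, 0, 0], [-0.1, 0, -5], 1],
  [[0, 0, 0], [-0.1, 0, -9], 1],
  [[0, 0, 0], [-0.1, 0, -13], 1],
  [[0, 0, 0], [-0.1, 0, -13.5], 1],
  [[0, 0, 0], [-0.1, 0, -13.5], 1],
])

```text
clock: 6.0
position: [0.5814, -0.3167, 0.1927]
ee_rot: [0.448, 3.103, -0.003]
force: [0.1, 0.3, 0.2]
width: 0.998
gripper_force: 0.0
```

Run:
```python
from h import *
s=readout.observe();print(s["position"],s["width"])
plan([(.544,.0275,.187,.194)])
im=cv2.imread("pics/t2.png");h,q,v=hsv(im);I=cams.camera_info("top")
for b in blobs(((h<6)|(h>174))&(q>150)&(v>70)&(np.arange(750)[None]<110),2000):
    print("mat partial right edge",ray(I,[b[b[:,0].argmax()]/3+[350,100]],.011))
```

```text
[ 0.58143566 -0.3167438   0.19267251] 0.9983001046067822
[[0.003, 0.007, 1.09], [13.34, 31.96, 0.45]] rows 8.7
mat partial right edge [[ 0.56062391 -0.1263139   0.011     ]]
```

drive_tool([
  [[0, 0, 0.2], [1.5, 3.5, 0.4], 1],
  [[0, 0, 0.4], [3, 7, 0.4], 1],
  [[0, 0, 0.6], [4.5, 10.5, 0.4], 1],
  [[0, 0, 0.8], [6, 14, 0.4], 1],
  [[0, 0, 1.0], [7.5, 18, 0.4], 1],
  [[0, 0, 1.09], [9, 22, 0.4], 1],
  [[0, 0, 1.09], [10.5, 25.5, 0.4], 1],
  [[0, 0, 1.09], [12, 29, 0.4], 1],
  [[0, 0, 1.09], [13.3, 32, 0.4], 1],
  [[0, 0, 1.09], [13.3, 32, 0.4], 1],
  [[0, 0, 1.09], [13.3, 32, 0.4], 1],
  [[0, 0, 1.09], [13.3, 32, 0.4], 1],
  [[0, 0, 1.09], [13.3, 32, 0.4], 1],
])

```text
clock: 7.08
position: [0.5424, 0.0272, 0.1842]
ee_rot: [1.997, 2.425, -0.002]
force: [0.0, 0.9, 1.0]
width: 1.0
gripper_force: 0.0
```

Run:
```python
from h import *
s=readout.observe();print(s["position"],s["joints"].round(2))
I=cams.camera_info("wrist");im=cams.get_image("wrist");cv2.imwrite("pics/w3.png",im);h,q,v=hsv(im)
for n,m,z in(("cap",(h>100)&(h<130)&(q>120)&(np.arange(640)>200)&(np.arange(640)<450),.126),("white",(q<45)&(v>200),.096)):
    for b in blobs(m,200):print(n,b.mean(0),rect(ray(I,b,z)))
T=cams.camera_info("top");im=cams.get_image("top");cv2.imwrite("pics/t3.png",im);h,q,v=hsv(im)
for b in blobs(((h<6)|(h>174))&(q>150)&(v>70),150):print("red",b.mean(0),rect(ray(T,b,.011)),rect(ray(T,b,.099)))
plan([(.544,.0275,.065,.194)])
```

```text
[0.54240392 0.02722519 0.18424494] [-0.46  0.35  0.41  1.85 -0.17  0.97  0.22]
cap [325.42028986 251.88405797] (array([544.5,  32.1]), array([29.3, 24.8]), -1.153)
cap [325.6221374  192.76335878] (array([538.5,  63.7]), array([49.2, 29.6]), 0.183)
white [329.21518987 253.09810127] (array([549.8,  23.8]), array([54.4, 40. ]), 0.603)
red [360.09615385 212.10576923] (array([569. , -96.6]), array([75.9, 55.9]), -0.007) (array([546.7, -87.1]), array([69.3, 51.1]), -0.007)
red [486.    197.125] (array([ 602.6, -347.4]), array([57.5, 56.3]), -1.561) (array([ 577.3, -316.1]), array([52.5, 51.4]), -1.561)
red [540.32608696  59.58695652] (array([ 909.2, -480. ]), array([88.4, 23.4]), 0.001) (array([ 857.2, -437.1]), array([80.7, 21.4]), 0.001)
[[-0.0, 0.0, -0.002], [0.02, 0.15, 11.95]] rows 2.9
```

The tin stands in the tray at (577,-316), on target. Bottle is at about (544,28). Gripping it.

drive_tool([
  [[0, 0, 0], [0.1, 0.15, 4], 1],
  [[0, 0, 0], [0.1, 0.15, 7.5], 1],
  [[0, 0, 0], [0.1, 0.15, 10], 1],
  [[0, 0, 0], [0.1, 0.15, 11.4], 1],
  [[0, 0, 0], [0.1, 0.15, 11.8], 1],
  [[0, 0, 0], [0.1, 0.15, 11.8], 1],
  [[0, 0, 0], [0.1, 0.15, 11.8], 1],
  [[0, 0, 0], [0.1, 0.15, 11.8], -1],
  [[0, 0, 0], [0.1, 0.15, 11.8], -1],
  [[0, 0, 0], [0.1, 0.15, 11.8], -1],
  [[0, 0, 0], [0.1, 0.15, 11.8], -1],
  [[0, 0, 0], [0.1, 0.15, 11.8], -1],
  [[0, 0, 0], [0.1, 0.15, 11.8], -1],
  [[0, 0, 0], [0.1, 0.15, 11.8], -1],
  [[0, 0, 0], [0.1, 0.15, 11.8], -1],
  [[0, 0, 0], [0.1, 0.15, 11.8], -1],
  [[0, 0, 0], [0.1, 0.15, 11.8], -1],
], newtons=25)

```text
clock: 8.6
position: [0.5443, 0.0303, 0.067]
ee_rot: [1.996, 2.426, 0.001]
force: [1.1, 1.7, 4.5]
width: 0.6
gripper_force: 25.0
```

Run:
```python
from h import *
s=readout.observe();p=s["position"];print(p,s["width"]*92)
plan([(p[0],p[1],p[2]+.07,.194),(.4836,-.2872,p[2]+.07,1.285),(.4836,-.2872,p[2]-.006,1.285)])
```

```text
[0.54433629 0.03034322 0.06701678] 55.209298918313465
[[0.001, -0.0, 0.0], [0.0, 0.01, -7.0]] rows 1.7
[[0.001, 0.0, -1.091], [-29.99, -12.08, -7.01]] rows 8.7
[[0.001, 0.0, -1.091], [-29.99, -12.08, 0.59]] rows 1.8
```

drive_tool([
  [[0, 0, 0], [0, 0, -2], -1],
  [[0, 0, 0], [0, 0, -4.5], -1],
  [[0, 0, 0], [0, 0, -7], -1],
  [[0, 0, -0.1], [-2.5, -1, -7], -1],
  [[0, 0, -0.2], [-5.5, -2.2, -7], -1],
  [[0, 0, -0.3], [-8.5, -3.4, -7], -1],
  [[0, 0, -0.4], [-11.5, -4.6, -7], -1],
  [[0, 0, -0.5], [-14.5, -5.8, -7], -1],
  [[0, 0, -0.6], [-17.5, -7, -7], -1],
  [[0, 0, -0.7], [-20.5, -8.3, -7], -1],
  [[0, 0, -0.8], [-23.5, -9.5, -7], -1],
  [[0, 0, -0.9], [-26.5, -10.7, -7], -1],
  [[0, 0, -1.0], [-28.8, -11.6, -7], -1],
  [[0, 0, -1.09], [-30, -12.1, -7], -1],
  [[0, 0, -1.09], [-30, -12.1, -6], -1],
  [[0, 0, -1.09], [-30, -12.1, -4], -1],
  [[0, 0, -1.09], [-30, -12.1, -2], -1],
  [[0, 0, -1.09], [-30, -12.1, -0.5], -1],
  [[0, 0, -1.09], [-30, -12.1, 0.3], -1],
  [[0, 0, -1.09], [-30, -12.1, 0.3], -1],
], newtons=30)

```text
clock: 10.27
position: [0.4816, -0.2859, 0.0615]
ee_rot: [-0.449, -3.105, -0.002]
force: [-0.8, 0.2, -1.6]
width: 0.603
gripper_force: 30.0
```

drive_tool([
  [[0, 0, 0], [0, 0, 0.2], -1],
  [[0, 0, 0], [0, 0, 0.3], -1],
  [[0, 0, 0], [0, 0, 0.3], -1],
])

```text
clock: 10.52
position: [0.4833, -0.2875, 0.0613]
ee_rot: [0.449, 3.108, -0.0]
force: [0.9, -0.0, -1.4]
width: 0.601
gripper_force: 30.0
```

drive_tool([
  [[0, 0, 0], [0, 0, 0.1], -1],
  [[0, 0, 0], [0, 0, 0.1], 0.4],
  [[0, 0, 0], [0, 0, 0.1], 1],
  [[0, 0, 0], [0, 0, 0.1], 1],
  [[0, 0, 0], [0, 0, 0.1], 1],
  [[0, 0, 0], [0, 0, 0.1], 1],
  [[0, 0, 0], [0, 0, 0.1], 1],
  [[0, 0, 0], [0, 0, -2], 1],
  [[0, 0, 0], [0, 0, -5], 1],
  [[0, 0, 0], [0, 0, -9], 1],
  [[0, 0, 0], [0, 0, -11], 1],
  [[0, 0, 0], [0, 0, -11], 1],
])

```text
clock: 11.52
position: [0.4854, -0.289, 0.1757]
ee_rot: [0.448, 3.102, -0.003]
force: [0.1, -0.4, -0.1]
width: 0.995
gripper_force: 0.0
```

Run:
```python
from h import *
s=readout.observe();print(s["position"],s["width"],s["joints"].round(2))
T=cams.camera_info("top");im=cams.get_image("top");cv2.imwrite("pics/t4.png",im);h,q,v=hsv(im)
for b in blobs(((h<6)|(h>174))&(q>150)&(v>70),150):print("red",b.mean(0),rect(ray(T,b,.011)),rect(ray(T,b,.099)))
for b in blobs((h>100)&(h<130)&(q>120),30):print("blue",b.mean(0),rect(ray(T,b,.011)),rect(ray(T,b,.119)))
w=(np.arange(480)[:,None]>170)&(np.arange(480)[:,None]<270)&(np.arange(640)[None]>300)&(np.arange(640)[None]<360)
for b in blobs((h>12)&(h<22)&(v>78)&(q>80)&w):print("wedge",b.mean(0),rect(ray(T,b,.032)))
plan([(.557,-.030,.15,-1.377)]);plan([(.557,-.030,.15,-1.377+np.pi)])
```

```text
[ 0.4854415  -0.28895125  0.17574864] 0.9946827961503378 [ 0.3   0.38  0.19  1.81 -0.09  0.95  1.81]
red [357.70093458 212.24299065] (array([569. , -87.7]), array([75.7, 74. ]), 0.009) (array([546.7, -79. ]), array([69.1, 67.5]), 0.009)
red [488.61538462 192.72307692] (array([ 615.1, -353.1]), array([55.9, 33.7]), 1.246) (array([ 588.7, -321.3]), array([51. , 30.8]), 1.246)
red [540.45652174  59.58695652] (array([ 909.2, -480.5]), array([88.5, 22.5]), -0.001) (array([ 857.2, -437.6]), array([80.8, 20.5]), -0.001)
blue [454.63157895 259.24561404] (array([ 475.9, -278.1]), array([50.1, 19.4]), 0.568) (array([ 458.4, -247. ]), array([44.8, 17.3]), 0.568)
blue [475.90697674 246.53488372] (array([ 501.7, -321.8]), array([31.9, 26.6]), 1.522) (array([ 481.4, -286.1]), array([28.5, 23.8]), 1.522)
blue [299.30188679 223.        ] (array([546.5,  28.4]), array([75. , 72.9]), -1.56) (array([521.5,  26.6]), array([67. , 65.1]), -1.56)
wedge [330.39552239 221.91791045] (array([545. , -32.6]), array([98.8, 41.8]), 0.207)
[[0.007, 0.002, 2.661], [0.36, 26.83, 2.32]] rows 21.3
[[-0.002, 0.005, -0.481], [0.36, 26.83, 2.32]] rows 6.5
```

View pics/t4.png

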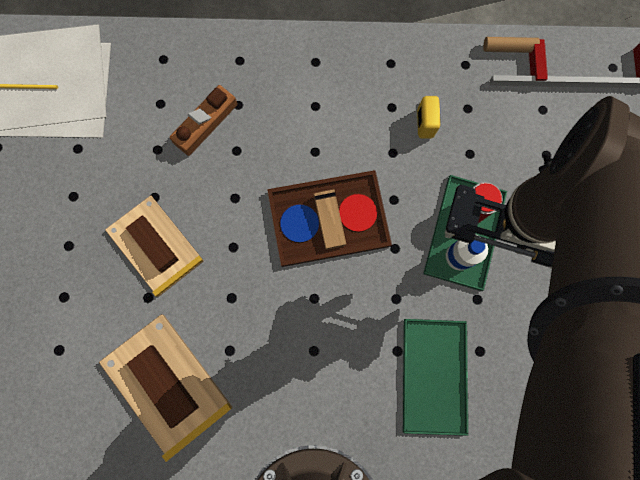

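Tray holds the tin (488,193) and bottle (476,247), both standing. The mats and wedge are uncovered. The mat midpoint gives wedge centre (557.7,-29.7). Moving above the wedge.

drive_tool([
  [[0, 0, -0.1], [0, 3, 0], 1],
  [[0, 0, -0.2], [0, 7, 0], 1],
  [[0, 0, -0.3], [0.1, 11, 0], 1],
  [[0, 0, -0.4], [0.2, 15, 0], 1],
  [[0, 0, -0.48], [0.3, 19, 1], 1],
  [[0, 0, -0.48], [0.4, 23, 2], 1],
  [[0, 0, -0.48], [0.4, 26, 2.3], 1],
  [[0, 0, -0.48], [0.4, 26.8, 2.3], 1],
  [[0, 0, -0.48], [0.4, 26.8, 2.3], 1],
  [[0, 0, -0.48], [0.4, 26.8, 2.3], 1],
  [[0, 0, -0.48], [0.4, 26.8, 2.3], 1],
])

```text
clock: 12.48
position: [0.5544, -0.0314, 0.1473]
ee_rot: [0.299, -3.126, 0.002]
force: [-0.4, -0.5, -0.5]
width: 1.002
gripper_force: 0.0
```

Run:
```python
from h import *
s=readout.observe();print(s["position"],s["joints"].round(2))
T=cams.camera_info("wrist");im=cams.get_image("wrist");cv2.imwrite("pics/w4.png",im)
im=cv2.imread("pics/t4.png");h,q,v=hsv(im);T=cams.camera_info("top")
w=(np.arange(480)[:,None]>170)&(np.arange(480)[:,None]<270)&(np.arange(640)[None]>312)&(np.arange(640)[None]<350)
m=((h>12)&(h<22)&(v>78)&(q>80))|(v<40)
m=cv2.morphologyEx((m&w).astype(np.uint8),cv2.MORPH_CLOSE,np.ones((3,3)))>0
for b in blobs(m):print("wedge",b.mean(0),rect(ray(T,b,.032)))
R=Ro.from_rotvec([0,0,0])
plan([(.5575,-.030,.013,-1.377+np.pi)])
```

```text
[ 0.55435093 -0.03138896  0.1473277 ] [-0.04  0.4   0.    1.84 -0.    0.9   1.72]
wedge [326.74226804 223.79896907] (array([548.1, -24. ]), array([118.3,  64.2]), 0.195)
[[-0.001, -0.001, -0.004], [-0.34, 0.11, 13.45]] rows 3.2
```

View pics/w4.png

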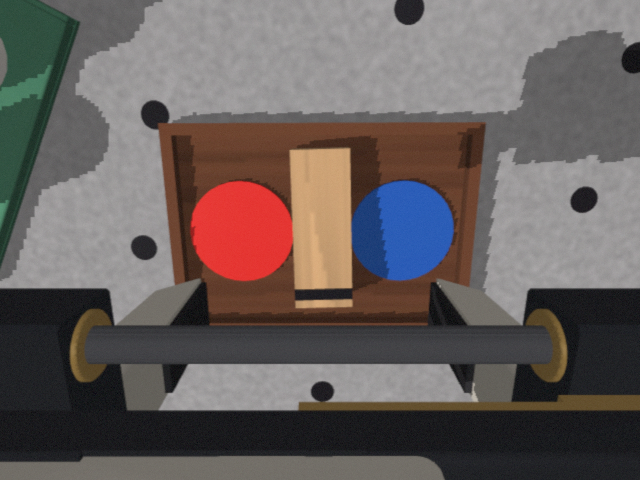

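Wrist view: the wedge is clear of both mats, with corners (291,149), (351,148), (352,306), (296,307) and the stripe end nearest the gripper.

Run:
```python
from h import *
s=readout.observe();print(s["position"]);T=cams.camera_info("wrist")
a=ray(T,[(291,149),(351,148)],.026).mean(0);b=ray(T,[(352,306),(296,307)],.038).mean(0);d=b-a
print(a,b,(a+b)/2,np.linalg.norm(d[:2]),np.arctan2(d[1],d[0]))
im=cv2.imread("pics/w4.png");h,q,v=hsv(im)
for n,m in(("r",((h<6)|(h>174))&(q>150)),("b",(h>100)&(h<130)&(q>120))):
    for c in blobs(m,2000):print(n,rect(ray(T,c,.011)))
```

```text
[ 0.55442009 -0.03157999  0.14754259]
[ 0.49849776 -0.03981525  0.026     ] [ 0.60434706 -0.01696986  0.038     ] [ 0.55142241 -0.02839255  0.032     ] 0.10828658979585236 0.2125688015072247
r (array([569.9, -85.9]), array([77. , 75.4]), 0.175)
b (array([546.4,  30.9]), array([75.4, 74.4]), 0.214)
```

The wrist and top views agree: wedge centre about (552,-30) mm, yaw 0.21. Gripping there.

drive_tool([
  [[0, 0, -0.013], [0.2, 0.2, 4], 1],
  [[0, 0, -0.013], [0.2, 0.2, 8], 1],
  [[0, 0, -0.013], [0.2, 0.2, 11], 1],
  [[0, 0, -0.013], [0.2, 0.2, 12.5], 1],
  [[0, 0, -0.013], [0.2, 0.2, 13.1], 1],
  [[0, 0, -0.013], [0.2, 0.2, 13.3], 1],
  [[0, 0, -0.013], [0.2, 0.2, 13.3], 1],
])

```text
clock: 13.12
position: [0.5529, -0.0287, 0.0152]
ee_rot: [-0.321, 3.125, -0.001]
force: [0.4, 0.1, -0.1]
width: 1.001
gripper_force: 0.0
```

drive_tool([
  [[0, 0, 0], [0, 0, 0], -1],
  [[0, 0, 0], [0, 0, 0], -1],
  [[0, 0, 0], [0, 0, 0], -1],
  [[0, 0, 0], [0, 0, 0], -1],
  [[0, 0, 0], [0, 0, 0], -1],
  [[0, 0, 0], [0, 0, 0], -1],
  [[0, 0, 0], [0, 0, 0], -1],
  [[0, 0, 0], [0, 0, 0], -1],
  [[0, 0, 0], [0, 0, 0], -1],
  [[0, 0, 0], [0, 0, 0], -1],
  [[0, 0, 0], [0, 0, 0], -1],
  [[0, 0, 0], [0, 0, 0], -1],
], newtons=30)

```text
clock: 14.12
position: [0.5527, -0.0283, 0.0148]
ee_rot: [-0.322, 3.125, -0.001]
force: [-0.3, -3.1, 1.2]
width: 0.433
gripper_force: 30.0
```

Run:
```python
from h import *
s=readout.observe();print(s["position"],s["ee_rot"],s["width"]*92)
im=cv2.imread("pics/t4.png");h,q,v=hsv(im);T=cams.camera_info("top")
sb=(np.arange(640)[None]<210)&(np.arange(480)[:,None]<305)
# plywood board minus the strip: fitted at the board's top; dark wedge
for b in blobs((h>10)&(h<30)&(q>60)&(v>90)&sb,2000):
    p=ray(T,b,.012)[:,:2];print("board",rect(ray(T,b,.012)));
    q4=cv2.approxPolyDP(np.float32(b),6,True)[:,0];print(q4)
for b in blobs((h<16)&(q>80)&(v<110)&sb,600):
    print("dark",b.mean(0),rect(ray(T,b,.036)));print(cv2.approxPolyDP(np.float32(b),4,True)[:,0].tolist())
cv2.imwrite("pics/c5.png",cv2.resize(im[185:305,95:215],None,fx=5,fy=5,interpolation=cv2.INTER_CUBIC))
```

```text
[ 0.55265207 -0.02833067  0.0147645 ] [-3.22292488e-01  3.12500378e+00 -8.70352535e-04] 39.807494630955034
board (array([499.8, 310.7]), array([169.6, 113.3]), 0.695)
[[149. 196.]
 [106. 231.]
 [156. 295.]
 [201. 258.]]
dark [151.79032258 244.28225806] (array([497.4, 307. ]), array([112.5,  41.9]), 0.693)
[[141.0, 216.0], [127.0, 230.0], [162.0, 272.0], [175.0, 256.0]]
```

View pics/c5.png

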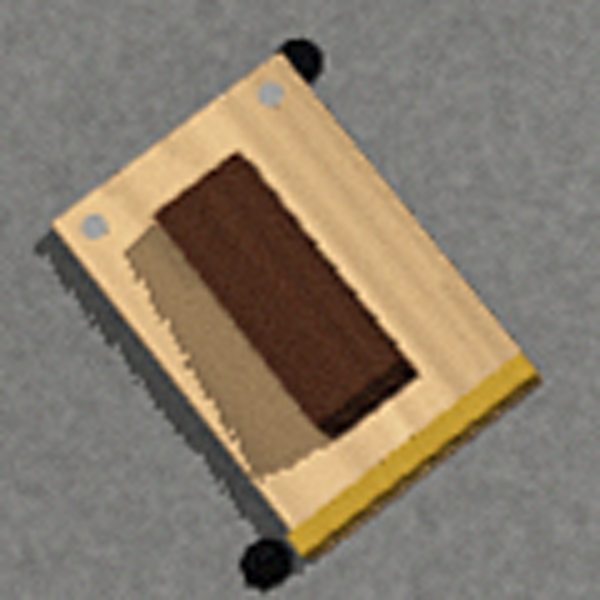

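Run:
```python
from h import *
T=cams.camera_info("top")
f=lambda L:[(x/5+95,y/5+185) for x,y in L]
a=ray(T,f([(240,153),(155,217)]),.030);b=ray(T,f([(332,438),(418,376)]),.012);b2=ray(T,f([(412,360),(326,416)]),.042)
print(np.r_[a,b,b2].round(4))
for B in(b,b2):
    d=a.mean(0)-B.mean(0);print((a.mean(0)+B.mean(0))/2,np.linalg.norm(d[:2]),np.arctan2(d[1],d[0]))
# board +x corners (no strip) and strip outer top corners
c=ray(T,f([(282,53),(52,223)]),.012);e=ray(T,f([(300,553),(541,377)]),.024);e=ray(T,f([(292,540),(541,375)]),.024)
d=c.mean(0)-e.mean(0);print("board",(c.mean(0)+e.mean(0))/2,np.linalg.norm(d[:2]),np.arctan2(d[1],d[0]))
# side view
im=cv2.imread("pics/side0.png");S=cams.camera_info("side")
cv2.imwrite("pics/c6.png",cv2.resize(im[160:215,260:345],None,fx=8,fy=8,interpolation=cv2.INTER_CUBIC))
```

```text
[[0.5537 0.3282 0.03  ]
 [0.5282 0.3588 0.03  ]
 [0.4458 0.2917 0.012 ]
 [0.4702 0.2601 0.012 ]
 [0.4716 0.2553 0.042 ]
 [0.4501 0.2861 0.042 ]]
[0.49948896 0.30968315 0.021     ] 0.10700708860885254 0.6835331328077481
[0.50090602 0.30707669 0.036     ] 0.10825900534910053 0.7374270144975986
board [0.5006656  0.30904932 0.018     ] 0.16569437675311297 0.6983384913590506
```

View pics/c6.png

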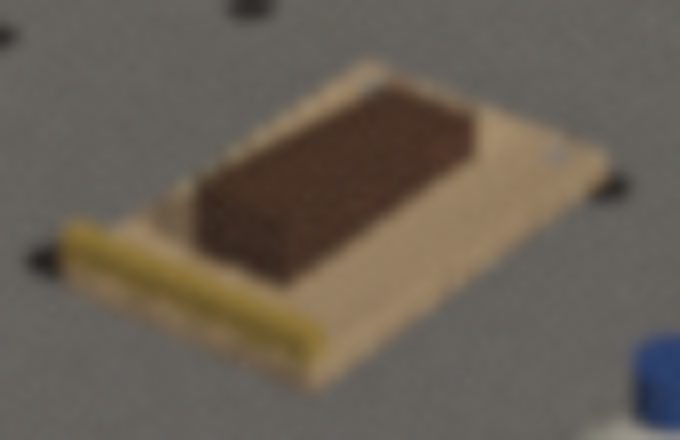

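The side crop confirms the thick end is at the yellow strip. Jig centre is about (500,309.5) mm, yaw 0.695. Next is the carry, with a 0.109 rad tilt.

Run:
```python
from h import *
a=.695;t=Ro.from_rotvec(.109*np.array([-np.sin(a),np.cos(a),0]))
c=np.array([.500,.3095])+.0017*np.array([np.cos(a),np.sin(a)]);y=a+np.pi/2
plan([(.5527,-.0283,.115,1.776),(*c,.115,y),(*c,.115,y,t),(*c,.053,y,t)])
```

```text
[[-0.001, -0.0, 0.0], [-0.0, -0.0, -10.02]] rows 2.4
[[-0.001, -0.0, -0.489], [-1.89, 34.22, -10.04]] rows 8.2
[[0.026, 0.107, -0.489], [-1.89, 34.22, -10.04]] rows 0.9
[[0.026, 0.107, -0.489], [-1.89, 34.22, -3.84]] rows 1.5
```

drive_tool([
  [[0, 0, 0], [0, 0, -2], -1],
  [[0, 0, 0], [0, 0, -5], -1],
  [[0, 0, 0], [0, 0, -8], -1],
  [[0, 0, 0], [0, 0, -10], -1],
  [[0, 0, -0.05], [-0.2, 3, -10], -1],
  [[0, 0, -0.1], [-0.4, 6.5, -10], -1],
  [[0, 0, -0.15], [-0.6, 10, -10], -1],
  [[0, 0, -0.2], [-0.8, 13.5, -10], -1],
  [[0, 0, -0.25], [-1, 17, -10], -1],
  [[0, 0, -0.3], [-1.2, 20.5, -10], -1],
  [[0, 0, -0.35], [-1.4, 24, -10], -1],
  [[0, 0, -0.4], [-1.6, 27.5, -10], -1],
  [[0, 0, -0.45], [-1.8, 31, -10], -1],
  [[0.01, 0.05, -0.489], [-1.9, 33.5, -10], -1],
  [[0.026, 0.107, -0.489], [-1.9, 34.2, -9], -1],
  [[0.026, 0.107, -0.489], [-1.9, 34.2, -7], -1],
  [[0.026, 0.107, -0.489], [-1.9, 34.2, -5], -1],
  [[0.026, 0.107, -0.489], [-1.9, 34.2, -4], -1],
  [[0.026, 0.107, -0.489], [-1.9, 34.2, -3.8], -1],
  [[0.026, 0.107, -0.489], [-1.9, 34.2, -3.8], -1],
])

```text
clock: 15.78
position: [0.5006, 0.3107, 0.0523]
ee_rot: [1.035, -2.855, 0.056]
force: [0.1, -1.4, -0.7]
width: 0.431
gripper_force: 30.0
```

Run:
```python
from h import *
im=cams.get_image("wrist")
s=readout.observe();print(s["position"],s["width"]*92,s["force"]);T=cams.camera_info("wrist")
im=cams.get_image("wrist");cv2.imwrite("pics/w5.png",im)
a=.695;t=Ro.from_rotvec(.109*np.array([-np.sin(a),np.cos(a),0]));y=a+np.pi/2
plan([(.5013,.3106,.0427,y,t)])
```

```text
[0.50123785 0.31095134 0.05318425] 39.55560534169297 [ 0.97333663 -0.18426103 -0.27841165]
[[0.001, 0.001, 0.0], [-0.05, -0.02, 1.1]] rows 0.3
```

View pics/w5.png

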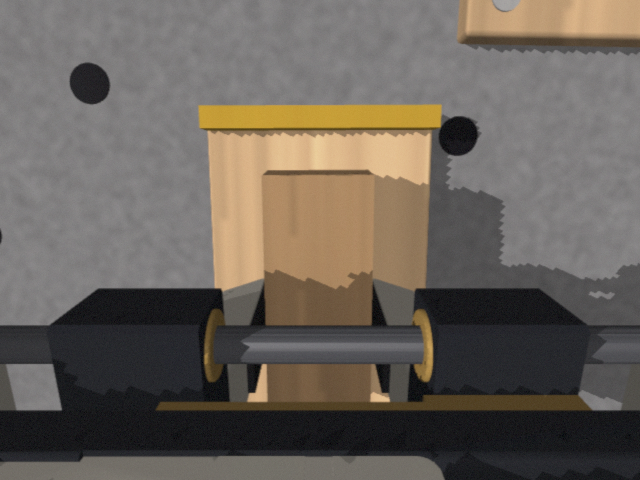

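The wedge is laterally centred on the board (wedge 263–375, board 210–432) and parallel to it. The thin-end edge is at row 171 and the strip edge at row 105. Checking the lengthwise offset.

Run:
```python
from h import *
T=cams.camera_info("wrist");u=np.array([np.cos(.695),np.sin(.695)]);n=np.array([-u[1],u[0]])
o=np.array([.5,.3095])
for nm,p,z in(("strip out",(320,105),.024),("strip inner",(320,128),.024),("dist board L",(210,160),.012),("R",(431,160),.012),("wedge thin top L",(263,171),.0695),("R",(374,171),.0695)):
    w=ray(T,[p],z)[0,:2]-o;print(nm,(w@u*1000).round(1),(w@n*1000).round(1))
```

```text
strip out -81.5 1.9
strip inner -71.4 2.0
dist board L -57.2 -51.9
R -57.4 56.6
wedge thin top L -52.2 -18.5
R -52.3 21.0
```

drive_tool([
  [[0, 0, 0], [-0.2, 0, 0.4], -1],
  [[0, 0, 0], [-0.2, 0, 0.7], -1],
  [[0, 0, 0], [-0.2, 0, 0.9], -1],
  [[0, 0, 0], [-0.2, 0, 1.0], -1],
  [[0, 0, 0], [-0.2, 0, 1.0], -1],
  [[0, 0, 0], [-0.2, 0, 1.0], -1],
])

```text
clock: 16.38
position: [0.5019, 0.3115, 0.0429]
ee_rot: [1.036, -2.857, 0.056]
force: [-0.7, 0.0, 3.4]
width: 0.433
gripper_force: 30.0
```

Contact (3.4 N up at z=0.0429, as expected). Releasing and retreating.

drive_tool([
  [[0, 0, 0], [0, 0, 0], -0.1],
  [[0, 0, 0], [0, 0, 0], 0.2],
  [[0, 0, 0], [0, 0, 0], 0.7],
  [[0, 0, 0], [0, 0, 0], 1],
  [[0, 0, 0], [0, 0, 0], 1],
  [[0, 0, 0], [0, 0, 0], 1],
  [[0, 0, 0], [0, 0, 0], 1],
  [[0, 0, 0], [0, 0, -2], 1],
  [[0, 0, 0], [0, 0, -5], 1],
  [[0, 0, 0], [0, 0, -9], 1],
  [[0, 0, 0], [0, 0, -12], 1],
  [[0, 0, 0], [0, 0, -12], 1],
  [[0, 0, 0], [0, 0, -12], 1],
])

```text
clock: 17.47
position: [0.5131, 0.3207, 0.164]
ee_rot: [1.037, -2.86, 0.054]
force: [0.2, 0.1, -1.2]
width: 0.999
gripper_force: 0.0
```

Run:
```python
from h import *
cams.get_image("wrist");T=cams.camera_info("wrist");im=cams.get_image("wrist");cv2.imwrite("pics/w6.png",im)
s=readout.observe();print(s["position"],s["clock"],s["joints"].round(2))
plan([(.500,.3106,.19,2.266),(.5796,-.3155,.19,1.285)])
```

```text
[0.51150723 0.31939867 0.16119155] 17.5667 [-0.54  0.53 -0.16  1.59  0.09  1.13  1.54]
[[0.001, -0.11, 0.0], [1.76, 0.06, -2.7]] rows 0.9
[[-0.053, -0.101, 0.98], [35.56, -53.1, 1.0]] rows 15.1
```

View pics/w6.png

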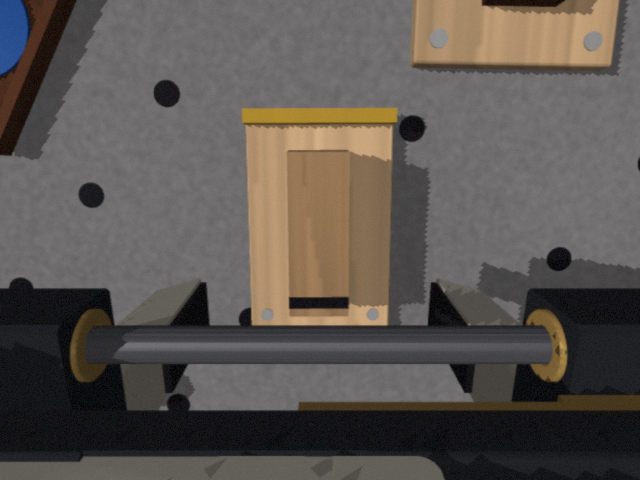

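The wedge now rests on the dark wedge, aligned: pale top spans rows 151–316 and columns 288–350. Board spans strip row 109 to far edge row 326. Checking the offset numerically.

Run:
```python
from h import *
T=cams.camera_info("wrist");u=np.array([np.cos(.695),np.sin(.695)]);n=np.array([-u[1],u[0]]);o=np.array([.5,.3095])
for nm,p,z in(("strip out",(320,109),.024),("far edge",(320,326),.012),("L",(248,170),.012),("R",(391,170),.012),("Lf",(252,320),.012),("Rf",(388,320),.012),("thinL",(288,151),.06),("thinR",(349,151),.06),("thickL",(289,316),.06),("thickR",(349,316),.06)):
    w=ray(T,[p],z)[0,:2]-o;print(nm,(w@u*1000).round(1),(w@n*1000).round(1))
```

```text
strip out -82.2 2.5
far edge 83.1 3.0
L -39.7 -51.3
R -39.9 55.9
Lf 78.1 -51.1
Rf 77.9 57.1
thinL -51.5 -17.8
thinR -51.6 20.6
thickL 57.3 -18.2
thickR 57.2 22.2
```

Wedge to board offset is about 1 mm, so it is placed. Next I'll fetch the tin.

drive_tool([
  [[0, -0.11, 0], [1.8, 0, -2.7], 1],
  [[-0.01, -0.11, 0.1], [3.8, -3, -2.5], 1],
  [[-0.01, -0.11, 0.2], [5.8, -6.5, -2.2], 1],
  [[-0.02, -0.11, 0.3], [8, -10, -2], 1],
  [[-0.02, -0.105, 0.4], [10.3, -13.5, -1.7], 1],
  [[-0.03, -0.105, 0.5], [12.5, -17, -1.5], 1],
  [[-0.03, -0.1, 0.6], [14.8, -20.5, -1.2], 1],
  [[-0.04, -0.1, 0.7], [17, -24, -1], 1],
  [[-0.04, -0.1, 0.8], [19.3, -27.5, -0.7], 1],
  [[-0.05, -0.1, 0.9], [21.5, -31, -0.5], 1],
  [[-0.053, -0.101, 0.98], [23.8, -34.5, -0.2], 1],
  [[-0.053, -0.101, 0.98], [26, -38, 0.1], 1],
  [[-0.053, -0.101, 0.98], [28.2, -41.5, 0.4], 1],
  [[-0.053, -0.101, 0.98], [30.5, -45, 0.6], 1],
  [[-0.053, -0.101, 0.98], [32.8, -48.7, 0.8], 1],
  [[-0.053, -0.101, 0.98], [34.5, -51.5, 0.9], 1],
  [[-0.053, -0.101, 0.98], [35.5, -53.1, 1.0], 1],
  [[-0.053, -0.101, 0.98], [35.5, -53.1, 1.0], 1],
  [[-0.053, -0.101, 0.98], [35.5, -53.1, 1.0], 1],
  [[-0.053, -0.101, 0.98], [35.5, -53.1, 1.0], 1],
])

```text
clock: 19.23
position: [0.5801, -0.313, 0.1887]
ee_rot: [-0.445, -3.108, -0.003]
force: [0.0, -0.1, -0.3]
width: 1.002
gripper_force: 0.0
```

Run:
```python
from h import *
cams.get_image("wrist");T=cams.camera_info("wrist");im=cams.get_image("wrist");h,q,v=hsv(im);cv2.imwrite("pics/w7.png",im)
s=readout.observe();print(s["position"],s["ee_rot"],s["joints"].round(2))
for b in blobs(((h<6)|(h>174))&(q>150)&(v>100),500):print(b.mean(0),rect(ray(T,b,.099)))
plan([(.578,-.316,.052,1.285)])
```

```text
[ 0.58060509 -0.31251014  0.18951302] [-4.43227966e-01 -3.10942582e+00 -2.65413602e-03] [ 0.28  0.52  0.21  1.54 -0.12  1.09  1.8 ]
[311.54474708 241.25291829] (array([ 578.8, -315.1]), array([55.5, 54.1]), 1.493)
[590.97173145 120.77031802] (array([ 553.9, -140.2]), array([56.3, 55. ]), -0.077)
[[0.002, -0.001, 0.003], [0.14, -0.43, 13.75]] rows 3.3
```

drive_tool([
  [[0, 0, 0], [0.1, -0.3, 4], 1],
  [[0, 0, 0], [0.1, -0.3, 8], 1],
  [[0, 0, 0], [0.1, -0.3, 11], 1],
  [[0, 0, 0], [0.1, -0.3, 13], 1],
  [[0, 0, 0], [0.1, -0.3, 13.7], 1],
  [[0, 0, 0], [0.1, -0.3, 13.7], 1],
  [[0, 0, 0], [0.1, -0.3, 13.7], 1],
  [[0, 0, 0], [0.1, -0.3, 13.7], -1],
  [[0, 0, 0], [0.1, -0.3, 13.7], -1],
  [[0, 0, 0], [0.1, -0.3, 13.7], -1],
  [[0, 0, 0], [0.1, -0.3, 13.7], -1],
  [[0, 0, 0], [0.1, -0.3, 13.7], -1],
  [[0, 0, 0], [0.1, -0.3, 13.7], -1],
  [[0, 0, 0], [0.1, -0.3, 13.7], -1],
  [[0, 0, 0], [0.1, -0.3, 13.7], -1],
  [[0, 0, 0], [0.1, -0.3, 13.7], -1],
  [[0, 0, 0], [0.1, -0.3, 13.7], -1],
], newtons=30)

```text
clock: 20.75
position: [0.5792, -0.317, 0.0536]
ee_rot: [0.446, 3.109, 0.001]
force: [-1.2, 1.5, 5.2]
width: 0.652
gripper_force: 30.0
```

Run:
```python
from h import *
s=readout.observe();p=s["position"];print(p,s["width"]*92)
plan([(.5692,-.0875,p[2]+.07,.194),(.5692,-.0875,p[2]+.008,.194)])
```

```text
[ 0.57916051 -0.31697383  0.05363597] 59.94097770068336
[[0.001, 0.0, 1.092], [7.41, 21.75, -6.99]] rows 8.7
[[0.001, 0.0, 1.092], [7.41, 21.74, -0.79]] rows 1.5
```

drive_tool([
  [[0, 0, 0], [0, 0, -2], -1],
  [[0, 0, 0], [0, 0, -4], -1],
  [[0, 0, 0], [0, 0, -6], -1],
  [[0, 0, 0.1], [0.7, 2, -7], -1],
  [[0, 0, 0.2], [1.5, 4.4, -7], -1],
  [[0, 0, 0.3], [2.3, 6.8, -7], -1],
  [[0, 0, 0.4], [3.1, 9.2, -7], -1],
  [[0, 0, 0.5], [3.9, 11.6, -7], -1],
  [[0, 0, 0.6], [4.8, 14, -7], -1],
  [[0, 0, 0.7], [5.6, 16.4, -7], -1],
  [[0, 0, 0.8], [6.4, 18.8, -7], -1],
  [[0, 0, 0.9], [7.1, 20.8, -7], -1],
  [[0, 0, 1.0], [7.4, 21.7, -7], -1],
  [[0, 0, 1.09], [7.4, 21.7, -6.5], -1],
  [[0, 0, 1.09], [7.4, 21.7, -5], -1],
  [[0, 0, 1.09], [7.4, 21.7, -3.5], -1],
  [[0, 0, 1.09], [7.4, 21.7, -2], -1],
  [[0, 0, 1.09], [7.4, 21.7, -1.2], -1],
  [[0, 0, 1.09], [7.4, 21.7, -1], -1],
  [[0, 0, 1.09], [7.4, 21.7, -1], -1],
])

```text
clock: 22.42
position: [0.5683, -0.0883, 0.0626]
ee_rot: [-1.994, -2.427, 0.001]
force: [0.5, 0.2, -2.8]
width: 0.651
gripper_force: 30.0
```

Run:
```python
from h import *
im=cams.get_image("top")
s=readout.observe();p=s["position"];print(p,s["width"]*92,s["force"])
plan([(.5692,-.0875,.061,.194)])
```

```text
[ 0.56887871 -0.08841244  0.06336153] 59.59886337937759 [ 0.56056355  0.66833375 -3.32390157]
[[0.0, -0.0, 0.001], [0.08, 0.05, 0.24]] rows 0.1
```

drive_tool([
  [[0, 0, 0], [0.1, 0, 0.1], -1],
  [[0, 0, 0], [0.1, 0, 0.2], -1],
  [[0, 0, 0], [0.1, 0, 0.25], -1],
  [[0, 0, 0], [0.1, 0, 0.25], -1],
  [[0, 0, 0], [0.1, 0, 0.25], 0.4],
  [[0, 0, 0], [0.1, 0, 0.25], 1],
  [[0, 0, 0], [0.1, 0, 0.25], 1],
  [[0, 0, 0], [0.1, 0, 0.25], 1],
  [[0, 0, 0], [0.1, 0, 0.25], 1],
  [[0, 0, 0], [0.1, 0, 0.25], 1],
  [[0, 0, 0], [0.1, 0, -2], 1],
  [[0, 0, 0], [0.1, 0, -5], 1],
  [[0, 0, 0], [0.1, 0, -9], 1],
  [[0, 0, 0], [0.1, 0, -12.5], 1],
  [[0, 0, 0], [0.1, 0, -12.5], 1],
  [[0, 0, 0], [0.1, 0, -12.5], 1],
])

```text
clock: 23.8
position: [0.57, -0.0874, 0.1904]
ee_rot: [1.992, 2.425, 0.006]
force: [0.2, -0.3, 0.1]
width: 1.001
gripper_force: 0.0
```

Run:
```python
from h import *
cams.get_image("wrist");s=readout.observe();p=s["position"];print(p)
plan([(.4836,-.2872,.187,1.285)])
```

```text
[ 0.56878199 -0.08708281  0.18866502]
[[0.002, 0.001, -1.089], [-17.97, -12.25, 0.14]] rows 8.7
```

drive_tool([
  [[0, 0, -0.12], [-2, -1.3, 0], 1],
  [[0, 0, -0.24], [-4.5, -3, 0], 1],
  [[0, 0, -0.36], [-7, -4.7, 0], 1],
  [[0, 0, -0.48], [-9.5, -6.4, 0], 1],
  [[0, 0, -0.6], [-12, -8.1, 0], 1],
  [[0, 0, -0.72], [-14, -9.5, 0], 1],
  [[0, 0, -0.84], [-16, -10.9, 0], 1],
  [[0, 0, -0.96], [-17.5, -11.9, 0], 1],
  [[0, 0, -1.09], [-18, -12.2, 0], 1],
  [[0, 0, -1.09], [-18, -12.2, 0], 1],
  [[0, 0, -1.09], [-18, -12.2, 0], 1],
  [[0, 0, -1.09], [-18, -12.2, 0], 1],
  [[0, 0, -1.09], [-18, -12.2, 0], 1],
])

```text
clock: 24.93
position: [0.4842, -0.2861, 0.1875]
ee_rot: [-0.449, -3.109, -0.002]
force: [-0.4, -0.4, 0.3]
width: 1.005
gripper_force: 0.0
```

Run:
```python
from h import *
T=cams.camera_info("top");im=cams.get_image("top");h,q,v=hsv(im);cv2.imwrite("pics/t8.png",im)
for b in blobs(((h<6)|(h>174))&(q>150)&(v>70),150):print("red",b.mean(0),rect(ray(T,b,.106)))
T=cams.camera_info("wrist");im=cams.get_image("wrist");h,q,v=hsv(im)
for b in blobs((h>100)&(h<130)&(q>120),200):print("cap",b.mean(0),rect(ray(T,b,.119)))
s=readout.observe();print(s["position"])
plan([(.4836,-.2872,.061,1.285)])
```

```text
red [354.99230769 219.36153846] (array([535.7, -73.1]), array([69.3, 46.4]), 1.101)
red [363.37804878 200.46341463] (array([567.2, -89.2]), array([52.7, 50.5]), -1.561)
red [540.45652174  59.58695652] (array([ 853.1, -434.3]), array([80.3, 20.4]), -0.011)
cap [316.12977099 250.20610687] (array([ 481.6, -286.3]), array([28.8, 24.2]), -0.285)
cap [316.5        190.39344262] (array([ 449.1, -276.5]), array([32.7,  9.4]), 1.286)
[ 0.48433183 -0.28644414  0.18785376]
[[0.001, -0.0, 0.0], [0.05, -0.1, 12.69]] rows 3.0
```

drive_tool([
  [[0, 0, 0], [0.1, 0, 4], 1],
  [[0, 0, 0], [0.1, 0, 8], 1],
  [[0, 0, 0], [0.1, 0, 11], 1],
  [[0, 0, 0], [0.1, 0, 12.2], 1],
  [[0, 0, 0], [0.1, 0, 12.6], 1],
  [[0, 0, 0], [0.1, 0, 12.6], 1],
  [[0, 0, 0], [0.1, 0, 12.6], 1],
  [[0, 0, 0], [0.1, 0, 12.6], -1],
  [[0, 0, 0], [0.1, 0, 12.6], -1],
  [[0, 0, 0], [0.1, 0, 12.6], -1],
  [[0, 0, 0], [0.1, 0, 12.6], -1],
  [[0, 0, 0], [0.1, 0, 12.6], -1],
  [[0, 0, 0], [0.1, 0, 12.6], -1],
  [[0, 0, 0], [0.1, 0, 12.6], -1],
  [[0, 0, 0], [0.1, 0, 12.6], -1],
  [[0, 0, 0], [0.1, 0, 12.6], -1],
  [[0, 0, 0], [0.1, 0, 12.6], -1],
], newtons=30)

```text
clock: 26.45
position: [0.4831, -0.2872, 0.0623]
ee_rot: [0.447, 3.109, 0.001]
force: [-1.2, 0.6, 4.6]
width: 0.596
gripper_force: 30.0
```

Run:
```python
from h import *
s=readout.observe();p=s["position"];print(p,s["width"]*92)
plan([(.480,-.20,.175,1.0),(.546,.0285,.175,.194),(.546,.0285,p[2]+.009,.194)])
```

```text
[ 0.48308241 -0.28722954  0.06231194] 54.82161072515834
[[0.001, 0.001, 0.285], [2.74, 8.29, -11.27]] rows 3.4
[[0.001, 0.0, 1.091], [2.85, 32.07, -11.26]] rows 6.4
[[0.001, 0.0, 1.091], [2.85, 32.07, -0.89]] rows 2.5
```

drive_tool([
  [[0, 0, 0], [0, 0, -2], -1],
  [[0, 0, 0], [0, 0, -5], -1],
  [[0, 0, 0], [0, 0, -8], -1],
  [[0, 0, 0], [0, 0, -11], -1],
  [[0, 0, 0.1], [0.2, 2, -13], -1],
  [[0, 0, 0.2], [0.4, 5, -13], -1],
  [[0, 0, 0.3], [0.7, 8, -13], -1],
  [[0, 0, 0.4], [1, 11, -13], -1],
  [[0, 0, 0.5], [1.2, 14, -13], -1],
  [[0, 0, 0.6], [1.5, 17, -13], -1],
  [[0, 0, 0.7], [1.8, 20, -13], -1],
  [[0, 0, 0.8], [2.1, 23, -13], -1],
  [[0, 0, 0.9], [2.4, 26, -13], -1],
  [[0, 0, 1.0], [2.6, 29, -13], -1],
  [[0, 0, 1.09], [2.8, 31.2, -13], -1],
  [[0, 0, 1.09], [2.8, 32.1, -13], -1],
  [[0, 0, 1.09], [2.8, 32.1, -13], -1],
  [[0, 0, 1.09], [2.8, 32.1, -12], -1],
  [[0, 0, 1.09], [2.8, 32.1, -10], -1],
  [[0, 0, 1.09], [2.8, 32.1, -10], -1],
])

```text
clock: 28.12
position: [0.544, 0.0264, 0.159]
ee_rot: [-1.994, -2.424, 0.006]
force: [-1.5, -1.0, -2.1]
width: 0.604
gripper_force: 30.0
```

Run:
```python
from h import *
cams.get_image("top");s=readout.observe();p=s["position"];print(p,s["width"]*92)
plan([(.546,.0285,.0697,.194)])
```

```text
[0.54446575 0.02647548 0.16037147] 54.79347793292521
[[-0.004, 0.0, -0.0], [0.17, 0.23, 9.07]] rows 2.2
```

drive_tool([
  [[0, 0, 0], [0.1, 0.1, 2.5], -1],
  [[0, 0, 0], [0.1, 0.1, 5], -1],
  [[0, 0, 0], [0.1, 0.1, 7], -1],
  [[0, 0, 0], [0.1, 0.1, 8.3], -1],
  [[0, 0, 0], [0.1, 0.1, 8.8], -1],
  [[0, 0, 0], [0.1, 0.1, 9.0], -1],
  [[0, 0, 0], [0.1, 0.1, 9.0], -1],
  [[0, 0, 0], [0.1, 0.1, 9.0], -1],
])

```text
clock: 28.83
position: [0.548, 0.0295, 0.0733]
ee_rot: [1.994, 2.426, 0.003]
force: [0.2, -1.0, -2.9]
width: 0.6
gripper_force: 30.0
```

drive_tool([
  [[0, 0, 0], [-0.1, -0.2, 0.2], -1],
  [[0, 0, 0], [-0.1, -0.2, 0.3], -1],
  [[0, 0, 0], [-0.1, -0.2, 0.3], -1],
  [[0, 0, 0], [-0.1, -0.2, 0.3], -1],
])

```text
clock: 29.17
position: [0.5456, 0.0286, 0.0695]
ee_rot: [1.994, 2.427, 0.001]
force: [-0.0, -1.1, -1.9]
width: 0.598
gripper_force: 30.0
```

drive_tool([
  [[0, 0, 0], [0, 0, 0], 0.4],
  [[0, 0, 0], [0, 0, 0], 1],
  [[0, 0, 0], [0, 0, 0], 1],
  [[0, 0, 0], [0, 0, 0], 1],
  [[0, 0, 0], [0, 0, 0], 1],
  [[0, 0, 0], [0, 0, 0], 1],
  [[0, 0, 0], [0, 0, -2], 1],
  [[0, 0, 0], [0, 0, -5], 1],
  [[0, 0, 0], [0, 0, -9], 1],
  [[0, 0, 0], [0, 0, -13], 1],
  [[0, 0, 0], [-4, -2, -15], 1],
  [[0, 0, 0], [-8, -6, -15], 1],
  [[0, 0, 0], [-12, -10, -15], 1],
  [[0, 0, 0], [-16, -12, -15], 1],
  [[0, 0, 0], [-20, -12, -15], 1],
  [[0, 0, 0], [-23, -12, -15], 1],
  [[0, 0, 0], [-23, -12, -15], 1],
  [[0, 0, 0], [-23, -12, -15], 1],
  [[0, 0, 0], [-23, -12, -15], 1],
])

```text
clock: 30.75
position: [0.4719, -0.2219, 0.2191]
ee_rot: [1.998, 2.424, 0.0]
force: [-0.3, 0.2, -0.8]
width: 1.001
gripper_force: 0.0
```

Run:
```python
from h import *
T=cams.camera_info("top");im=cams.get_image("top");h,q,v=hsv(im);cv2.imwrite("pics/t9.png",im)
s=readout.observe();print(s["position"],np.abs(s["dq"]).max(),s["clock"])
for b in blobs(((h<6)|(h>174))&(q>150)&(v>70),150):print("red",b.mean(0),rect(ray(T,b,.106)))
for b in blobs((h>100)&(h<130)&(q>120),60):print("blue",b.mean(0),rect(ray(T,b,.126)))
```

```text
[ 0.47216173 -0.22033564  0.21893696] 0.025843185819408105 30.8
red [354.93076923 219.41538462] (array([535.7, -73.1]), array([69.3, 46.4]), 1.101)
red [363.27710843 200.3373494 ] (array([567.2, -89.2]), array([52.7, 50.5]), -1.561)
red [540.38043478  59.58695652] (array([ 853.1, -434. ]), array([80.1, 20.7]), 0.001)
blue [298.88372093 230.18604651] (array([509.2,  27.6]), array([66.4, 45.1]), 1.43)
blue [299.7804878  209.85365854] (array([543.1,  25.9]), array([25.4, 22.8]), 0.01)
```

View pics/t9.png

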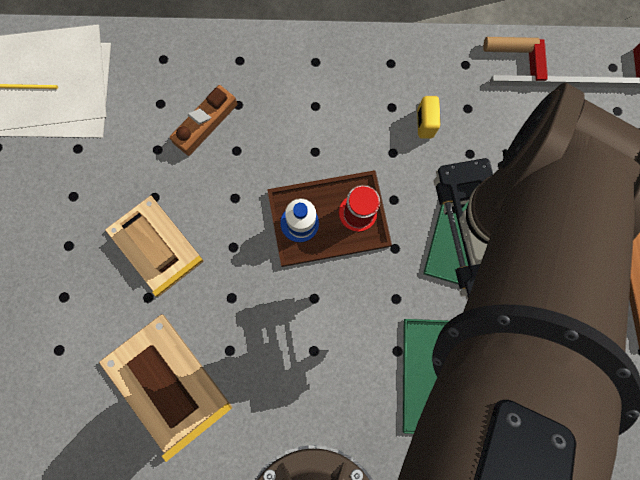

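Everything is in place: wedge on the jig at (150,243), bottle on blue at (300,212), tin on red at (363,200). Plane and tape have not moved and the arm is clear. Handing in.

```bash
python3 -c "
from cell import job
print(job.sign_off())"
```

```text
the job is handed in; nothing more can be done
None
```

I handed the job in at about 31 s of the 131 s allowed: the wedge lies on the dark wedge (about 1 mm off centre), the tin (about 2 mm off) and bottle (about 4 mm off) stand on their mats, and the hand plane and tape measure look unmoved; the judge returned no verdict.

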